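Pop a battery pack out of its dock and stop it with the other finger

ROBOT

A 7-joint arm with a two-finger parallel gripper is mounted at the origin on the work surface; the furniture and walls round the work are solid. World frame = base frame: x ahead of the robot, y to its left, z up, the work surface at z = 0. Lengths are in m, angles in rad, forces in N, time in s.
With the tool pointing down it reaches from about 0.425 to 0.875 m from the base axis. Payload 9.9 kg.
Tool frame: the origin (TCP) lies on the centre line of the jaws, within the pads' length; the fingertips stand 11 mm ahead of it and the grasp point (between the pads) lies 8 mm behind it; z points along the fingers, y is the line along which they close (so a half turn about z gives the same grasp; the last joint's range is limited). The gripper opens to 85 mm and grips with 20 to 120 N. Pads are 22 mm wide; open, the fingers measure 114 mm over their backs; the gripper's body (76 mm by 85 mm) begins 54 mm behind the grasp point. The pads swing forward as they close: fully open they stand 13 mm farther back than shut.
Start: joints at [-1.381, 0.576, 0.025, 1.437, -0.015, 1.129, -0.057], TCP at [0.183, 0.65, 0.242] pointing down, gripper open.
Joint ranges: [-2.76, 2.76], [-0.34, 2.15], [-1.52, 1.57], [0.19, 2.46], [-1.09, 4.23], [0.17, 1.99], [-2.82, 2.82]. Speed limits (rad/s): [2.22, 2.22, 3.01, 3.01, 3.14, 3.14, 3.14].

INTERFACE

Orientations are given as a rotation vector (axis times angle).
In Python, from rig import get_obs, get_image, camera_info, hand_in gives the robot as it stands.
- The arm moves only by the tool carry_out, never from a script. Its argument "plan" is a list of rows, each a list of 3 entries, a list of its own where there are three numbers: the turn, a rotation vector about the tool's x, y, z in rad, then the shift along the tool's x, y, z in m, then the opening, from 0 (shut) to 1 (fully open). In form: [[[wx, wy, wz], [x, y, z], jaw], ...]. A call has 1 to 20 rows; each row shifts and turns the commanded pose from where the row before left it, along the tool's axes as they then stand; what a row does not reach is not made up. A row lasts 1/10 s, in which the tool goes at most 50 mm and 8.59 degrees, less where a joint would pass 70% of its speed; a pose out of reach is approached as far as the arm can. A call with a gripper value outside its range is refused whole. The fingers move at their own pace and stop on an object; the grip force is fixed at half the most. Time passes only in rows, so rows that do not move let the fingers close. It gives the time, the measured TCP pose, the force, the opening and the grip force at its end, in the units of the state.
- get_obs(): the state, without advancing time (a new reading comes with each control period).
- get_image(name): name is "scene" or "top" or "wrist"; returns the picture (420x560x3 uint8, red, green, blue); there is no depth.
- camera_info(name): a dict with "K" (3x3 intrinsics, pixels), "D" ([k1, k2, p1, p2, k3] as OpenCV has them; the pictures are not rectified), "camera_from_world" (4x4, takes a point from world to camera coordinates); the wrist camera has in their place "tool_from_camera" (4x4, takes a point from camera to tool coordinates, whose origin is the TCP and whose axes are the flange's). Camera axes: x right, y up, looking along -z (the intrinsics and any distortion apply to the point x, -y, -z); pixel columns grow to the right and rows downward; lengths in m; the calibration is good to about 2 mm. A picture is of the moment at which its call begins: read the wrist's pose just before it. camera_info takes no time and is no camera call.
- hand_in(): hands the job in; it is judged then, once.
The state is a dict: "time_s": time; "joints": joint angles; "dq": joint speeds; "joint_efforts": joint torques, N m; "ee_pos": TCP position; "ee_rot": TCP orientation; "contact_force": force on the tool from outside, world axes, zero at the start; "torque": the same for the moment, N m; "width": finger opening in m; "grasp_force": force on a finger pad.
Only numpy, scipy, OpenCV 4.12 (cv2) and the standard library are available. Lean on these libraries where they do the work, as an engineer would, in place of code of your own. Each camera call takes 0.05 s, during which the arm holds its last target. There are 200 camera calls.

TASK

Let the orange battery pack out of the sloping two-bay dock: with one finger press the yellow release paddle beside its bay all the way down, and with the other finger, waiting in the bay below the pack, stop the pack as it pops out, before it slides away down the bay. Only touch and press: grip and lift nothing, and leave the blue pack and the things around the dock alone. Finish while holding: the paddle still pressed down and the pack resting against the other finger.

Things in the scene. Friction and masses are not known exactly. Their poses are not given: they have to be found in the camera images.
- dock: black two-bay battery dock, fixed, 200 mm long (x), 268 mm wide over the paddles (y), 108 mm high at its back plate. Origin on the bench in the middle of the paddle line; x points up the slope to the back plate, y left, z up. Two grey bays, 66 mm wide, centre lines at y = +36 and -36 mm; the walls beside them (6 mm rib at y = 0, outer walls at |y| 69 to 74 mm) rise 14 mm
- bay_left (a point): point on the floor of the left bay, dock x = 0, y = +36 mm, 45 mm above the bench, where the stopping finger can stand: one finger here, the other on the paddle, middles 60 to 95 mm apart in line with dock y. The slick floor slopes 14 degrees, up towards +x. Finger tips 12 to 24 mm above this point block the pack, which then stops some 10 to 30 mm out
- bay_right (a point): the same point of the right bay, y = -36 mm
- bay_end (a point): middle of the open lower end of the bays, dock x = -60 mm. With its paddle more than about 6 mm down, a steel pawl frees the pack; a red spring ejector pushes it with 1 to 2 N for 30 mm and it runs off this end within about half a second, too fast to chase: the stopping finger has to stand in the bay before the paddle goes down
- release_left (a joint): travel of the left yellow paddle (m): 0 up, 0.012 fully down; vertical spring, 1.5 N to start and 3.9 N at the bottom. Frees the left bay
- release_right (a joint): travel of the right yellow paddle (m), the same, frees the right bay
- release_left_top (a point): middle of the top face of the left yellow paddle, 32 mm (x) by 28 mm (y); at dock x = 0, y = +114 mm, 69 mm above the bench when up, 57 mm when fully down; moves with the paddle. Under it is a fixed black pod, 40 mm high
- release_right_top (a point): middle of the top face of the right yellow paddle, at dock x = 0, y = -114 mm, otherwise the same
- pack_orange: battery pack, black with an orange top, loose, 80 mm long (x, along the bay), 62 mm wide, 36 mm high, about 0.35 kg; in the left or the right bay. Origin at the centre of its underside, x up the slope, z square to the bay floor; at the start the origin is at dock x = 83 mm, the foot of the front face at x = 44 mm and its overhanging top edge at x = 35 mm
- pack_blue: the same pack with a blue top, in the other bay; it stays there
- tape_measure: yellow tape measure, 35 x 84 x 64 mm, bystander behind the dock
- tape_blue: blue roll of tape lying flat, 72 mm across, 20 mm high, bystander right of the dock
- fuse_pack: small teal carton, 51 x 70 x 35 mm, bystander right of the dock
- paint_tin_7: small grey paint tin, 68 mm across, 72 mm high, bystander near the robot, right of its base

How it is judged:
On the way:
1. the orange pack is freed by pressing its own paddle right down (((value of joint release_left above 0.008 m and y of pack_orange in the frame of dock above 0.02 m) or (value of joint release_right above 0.008 m and y of pack_orange in the frame of dock below -0.02 m)) and x of pack_orange in the frame of dock below 0.0778 m), for 0.1 s.
At the end, for the whole second after the job is handed in: The paddle of the orange pack's bay is held more than 8 mm down (of 12), the orange pack has come 5 to 50 mm out, is at rest in its bay and leans on a finger with more than 0.1 N; the blue pack has not moved more than 6 mm (all of step 1 and contact force between the fingers and pack_orange above 0.1 N and x of pack_orange in the frame of dock above 0.0328 m and linear speed of pack_orange below 0.02 m/s and distance of pack_blue from where it was at the start of the episode below 0.006 m); the arm keeps its last pose, push and grip.
It fails at once if the orange pack is lifted off the bay floor, or slides away down the bay (z of pack_orange in the frame of dock above 0.082 m or x of pack_orange in the frame of dock below 0.0178 m).
It fails at once if the blue pack is moved more than 8 mm (distance of pack_blue from where it was at the start of the episode above 0.008 m).
It fails at once if a bystander is moved more than 15 mm (distance of any of tape_measure, tape_blue, fuse_pack, paint_tin_7 from where it was at the start of the episode above 0.015 m).
It also fails if it takes over 35 s, if anything falls off the work surface, if the arm or the gripper's body presses on something with over 40 N, if the wrist force passes 120 N, or if a joint passes its speed limit or range.

## Working session

There is one attempt and no reset: what is moved stays moved. The work goes in short steps, Python scripts to look and compute and a tool call to move; the robot and the scene stay as the last step left them, time stands still between calls to the robot, and variables do not carry over. Pictures are saved under pics/ and viewed, at most 10 in all, crops included, and the job is handed in when it is done.

Besides the shell and the picture viewer there is one more tool, called after "Emit:" by a JSON object that holds its "fn" and its "kwargs". carry_out: Moves the arm, as the interface text tells. Its arguments: {"type":"object","properties":{"plan":{"type":"array","items":{"type":"array"}}},"required":["plan"]}

```bash
mkdir -p pics
cat > h.py <<'E'
import numpy as np, cv2
from rig import *
from scipy.spatial.transform import Rotation as R
def save(n,f): 
    im=get_image(n); cv2.imwrite('pics/'+f,im[:,:,::-1]); return im
F=np.diag([1,-1,-1.])
def cam(n):
    c=camera_info(n); K=np.array(c['K']); D=np.array(c['D'])
    if n=='wrist':
        o=get_obs(); T=np.eye(4); T[:3,:3]=R.from_rotvec(o['ee_rot']).as_matrix(); T[:3,3]=o['ee_pos']
        M=np.linalg.inv(T@np.array(c['tool_from_camera']))
    else: M=np.array(c['camera_from_world'])
    return K,D,M
def toworld(n,uv,z,c=None):
    K,D,M=c or cam(n); p=cv2.undistortPoints(np.array([[uv]],float),K,D)[0,0]
    d=M[:3,:3].T@F@np.array([p[0],p[1],1]); o=-M[:3,:3].T@M[:3,3]
    return o+d*(z-o[2])/d[2]
def proj(n,P,c=None):
    K,D,M=c or cam(n); q=(F@(M[:3,:3]@np.atleast_2d(P).T+M[:3,3:4])).T
    return cv2.projectPoints(q.reshape(-1,1,3),np.zeros(3),np.zeros(3),K,D)[0][:,0]
E
python3 - <<'E'
from h import *
o=get_obs();print(o)
save('top','top1.png');save('scene','scene1.png');save('wrist','w1.png')
for n in('top','scene'):
    M=cam(n)[2];print(n,-M[:3,:3].T@M[:3,3])
E
```

```text
{'time_s': 0.0, 'joints': array([-1.38078571,  0.57653987,  0.02484934,  1.43794533, -0.01504161,
        1.12900458, -0.0564802 ]), 'dq': array([-0.00125119,  0.00022303,  0.00094173,  0.00052246,  0.00020018,
       -0.00087751, -0.00171155]), 'joint_efforts': array([-6.24500190e-04, -7.65759230e+01,  2.25021869e+00, -2.85972834e+01,
        1.53571431e-02,  1.23986456e-02, -1.05653913e-05]), 'ee_pos': array([0.18238313, 0.6494185 , 0.24142437]), 'ee_rot': array([-4.28685370e-01, -3.11202564e+00,  2.67585733e-03]), 'contact_force': array([-0.41825907,  0.12201001, -0.9234119 ]), 'torque': array([ 0.0185942 ,  0.01470084, -0.02766669]), 'grasp_force': 0.0, 'width': 0.08528367771368724}
top [ 0.46400132 -0.08208439  0.94652589]
scene [ 1.46995827 -0.11969794  0.74465783]
```

View pics/top1.png

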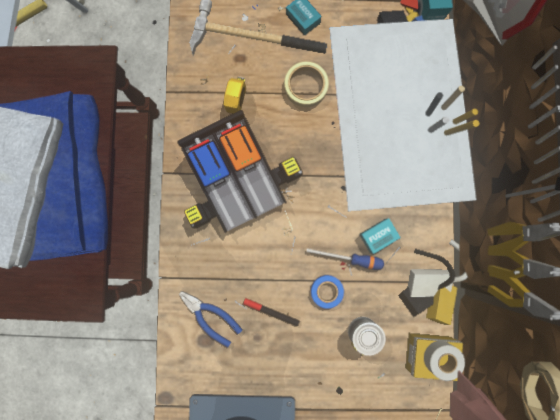

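View pics/scene1.png

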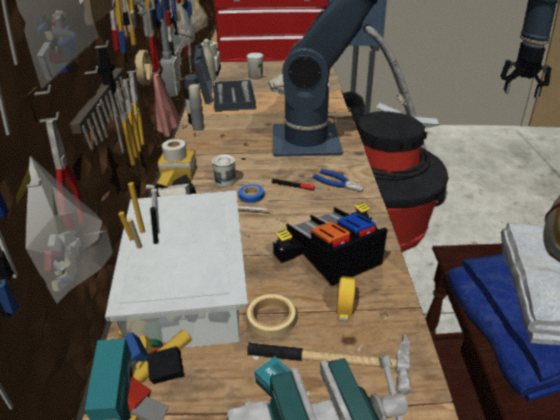

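The top view shows the dock at about (235,170), with its back plate at the top. The orange pack is in the right bay, its paddle is at (291,168), and the left paddle is at (194,214). I'll enlarge this area.

Run:
```python
from h import *
im=cv2.imread('pics/top1.png')[95:245,170:320]
cv2.imwrite('pics/top1c.png',cv2.resize(im,(600,600),interpolation=cv2.INTER_CUBIC))
r=toworld('top',(291,168),.069);l=toworld('top',(194,214),.069)
print(r,l,np.linalg.norm(r-l),R.from_rotvec(get_obs()['ee_rot']).as_matrix())
```

```text
[ 0.61044076 -0.0967626   0.069     ] [0.51010707 0.10380959 0.069     ] 0.22426782385879068 [[-9.62754990e-01  2.70375204e-01 -2.78814708e-04]
 [ 2.70375341e-01  9.62754221e-01 -1.21830694e-03]
 [-6.09699516e-05 -1.24831571e-03 -9.99999219e-01]]
```

View pics/top1c.png

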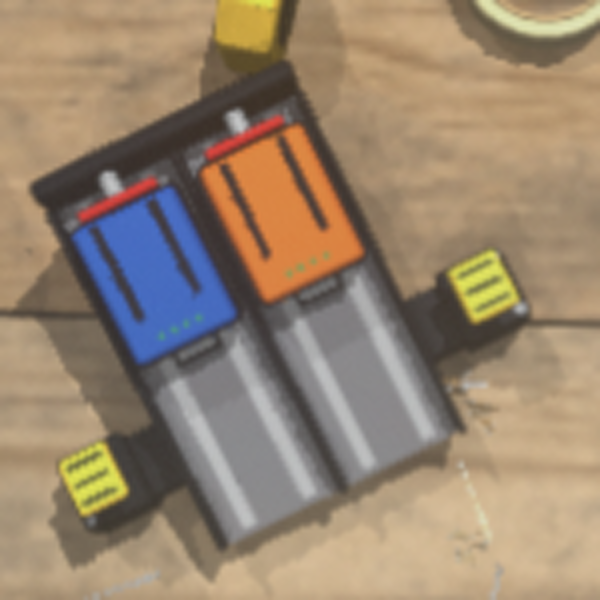

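The crop shows the right (orange) paddle top centred at about (485,286) in the crop and the left at about (94,480). Those two points give the dock pose.

```bash
cat >> h.py <<'E'
def delta(Ptcp,yw):
    "remaining shift in tool axes, and turn (deg) about tool z to bring tool y onto world yaw yw (deg)"
    o=get_obs(); T=R.from_rotvec(o['ee_rot']).as_matrix()
    X=np.array([0,0,-1.]); z=X; y=np.array([np.cos(np.radians(yw)),np.sin(np.radians(yw)),0]); G=np.column_stack([np.cross(y,z),y,z])
    return T.T@(np.array(Ptcp)-o['ee_pos']), R.from_matrix(T.T@G).as_rotvec()
E
python3 - <<'E'
from h import *
p=lambda a,b:(170+a/4-.4,95+b/4-.4)
r=toworld('top',p(485,286),.069);l=toworld('top',p(94,480),.069)
d=l-r; yaw=np.degrees(np.arctan2(d[1],d[0])); m=(r+l)/2
print(r,l,np.linalg.norm(d),'y yaw',yaw,'mid',m)
yh=d/np.linalg.norm(d); xh=np.array([yh[1],-yh[0],0])
def dock(x,y,z): return m*[1,1,0]+xh*x+yh*y+[0,0,z]
# check: lower bay floor corners, back plate top ends
pts=[dock(0,-114,.069),dock(0,.114,.069),dock(-.06,-.069,.03),dock(-.06,.069,.03),dock(-.06,0,.03),dock(.035,-.036,.09)]
pts[0]=dock(0,-.114,.069)
print((proj('top',pts)+.4-[170,95])*4)
t=dock(0,-.075,.15);print('target',t,delta([t[0],t[1],.241],yaw-180))
np.save('dock.npy',np.array([m[0],m[1],np.radians(yaw-90)]))
E
```

```text
[ 0.61446213 -0.09638063  0.069     ] [0.50881945 0.10565478 0.069     ] 0.22798833528729137 y yaw 117.60470295369618 mid [0.56164079 0.00463708 0.069     ]
[[485.00993737 285.99508516]
 [ 93.98997283 480.00499114]
 [459.16134885 432.3536262 ]
 [231.51982603 545.78508553]
 [345.51129667 488.97755156]
 [319.00664647 285.98164942]]
target [ 0.59639345 -0.06182534  0.15      ] (array([-0.59089226, -0.57295837,  0.00140163]), array([-5.18271795e-04,  1.51811741e-03,  2.38601640e+00]))
```

The dock pose fits well: the paddle spacing comes out at 228.0 mm against 228 mm given, and the bay-end corners reproject correctly. Next I move above it.

Emit:
{"fn": "carry_out", "kwargs": {"plan": [[[0,0,0],[-0.0295,-0.0286,0],0.75],[[0,0,0],[-0.0295,-0.0286,0],0.75],[[0,0,0],[-0.0295,-0.0286,0],0.75],[[0,0,0],[-0.0295,-0.0286,0],0.75],[[0,0,0],[-0.0295,-0.0286,0],0.75],[[0,0,0],[-0.0295,-0.0286,0],0.75],[[0,0,0],[-0.0295,-0.0286,0],0.75],[[0,0,0],[-0.0295,-0.0286,0],0.75],[[0,0,0],[-0.0295,-0.0286,0],0.75],[[0,0,0],[-0.0295,-0.0286,0],0.75],[[0,0,0],[-0.0295,-0.0286,0],0.75],[[0,0,0],[-0.0295,-0.0286,0],0.75],[[0,0,0],[-0.0295,-0.0286,0],0.75],[[0,0,0],[-0.0295,-0.0286,0],0.75],[[0,0,0],[-0.0295,-0.0286,0],0.75],[[0,0,0],[-0.0295,-0.0286,0],0.75],[[0,0,0],[-0.0295,-0.0286,0],0.75],[[0,0,0],[-0.0295,-0.0286,0],0.75],[[0,0,0],[-0.0295,-0.0286,0],0.75],[[0,0,0],[-0.0295,-0.0286,0],0.75]]}}

```text
time_s: 2.15
ee_pos: [0.5964, -0.0618, 0.2422]
ee_rot: [-0.428, -3.112, -0.0]
contact_force: [0.9, 0.4, 0.1]
width: 0.0642
grasp_force: 0.0
```

Emit:
{"fn": "carry_out", "kwargs": {"plan": [[[0,0,0.149],[0,0,0],0.75],[[0,0,0.149],[0,0,0],0.75],[[0,0,0.149],[0,0,0],0.75],[[0,0,0.149],[0,0,0],0.75],[[0,0,0.149],[0,0,0],0.75],[[0,0,0.149],[0,0,0],0.75],[[0,0,0.149],[0,0,0],0.75],[[0,0,0.149],[0,0,0],0.75],[[0,0,0.149],[0,0,0],0.75],[[0,0,0.149],[0,0,0],0.75],[[0,0,0.149],[0,0,0],0.75],[[0,0,0.149],[0,0,0],0.75],[[0,0,0.149],[0,0,0],0.75],[[0,0,0.149],[0,0,0],0.75],[[0,0,0.149],[0,0,0],0.75],[[0,0,0.149],[0,0,0],0.75],[[0,0,0],[0,0,0],0.75],[[0,0,0],[0,0,0],0.75]]}}

```text
time_s: 3.95
ee_pos: [0.5958, -0.0602, 0.242]
ee_rot: [3.048, 0.759, -0.001]
contact_force: [0.7, -1.0, -0.0]
width: 0.064
grasp_force: 0.0
```

Run:
```python
from h import *
m=np.load('dock.npy');a=m[2];xh=np.array([np.cos(a),np.sin(a)]);yh=np.array([-xh[1],xh[0]])
t=m[:2]-.075*yh
o=get_obs();print(o['time_s'],o['ee_pos'],o['width'],o['contact_force'],delta([*t,.15],np.degrees(a)-90))
q=o['ee_pos'][:2]-m[:2];print('dock xy',q@xh,q@yh)
c=cam('wrist');save('wrist','w2.png')
print(proj('wrist',[[*(m[:2]-.114*yh),.069],[*(m[:2]-.036*yh),.045]],c))
```

```text
3.95 [ 0.59575933 -0.06022155  0.24202003] 0.06403364303014972 [ 0.65400615 -1.03825593 -0.0099996 ] (array([-0.00012484,  0.00171121,  0.09202019]), array([3.09071866e-05, 7.34797514e-04, 6.56491084e-03]))
dock xy 0.0001812071569208193 -0.0732849439771065
[[339.32738753 195.75249085]
 [247.49650829 189.15673986]]
```

View pics/w2.png

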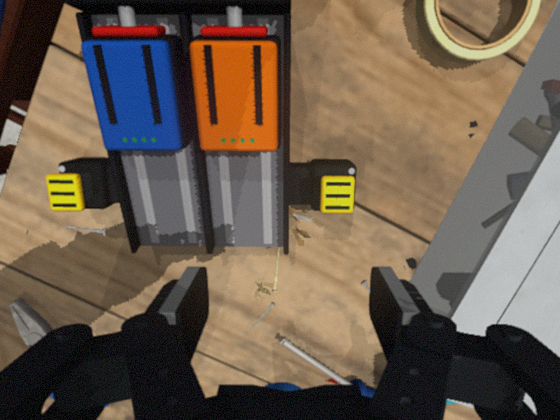

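The wrist view shows the right paddle at (338,194), against a predicted (339,196), so we're aligned to about 1 mm. I'll descend to just above the paddle.

Emit:
{"fn": "carry_out", "kwargs": {"plan": [[[0,0,0.0065],[0,0.0017,0.025],0.75],[[0,0,0],[0,0,0.03],0.75],[[0,0,0],[0,0,0.03],0.75],[[0,0,0],[0,0,0.03],0.75],[[0,0,0],[0,0,0.02],0.75],[[0,0,0],[0,0,0.012],0.75],[[0,0,0],[0,0,0],0.75],[[0,0,0],[0,0,0],0.75]]}}

```text
time_s: 4.8
ee_pos: [0.5971, -0.0622, 0.0961]
ee_rot: [3.052, 0.744, 0.001]
contact_force: [-0.6, -0.5, -0.3]
width: 0.064
grasp_force: 0.0
```

Run:
```python
from h import *
m=np.load('dock.npy');a=m[2];xh=np.array([np.cos(a),np.sin(a)]);yh=np.array([-xh[1],xh[0]])
o=get_obs();q=o['ee_pos'][:2]-m[:2];print('dock xy',q@xh,q@yh,o['ee_pos'],o['contact_force'],o['width'])
a=get_image('wrist');b=get_image('scene')[180:300,250:410]
cv2.imwrite('pics/c3.png',np.vstack([cv2.resize(a[150:],(560,270)),cv2.resize(b,(440,330),interpolation=2)if 0 else cv2.copyMakeBorder(cv2.resize(b,(440,330),interpolation=2),0,0,0,120,0)])[:,:,::-1])
```

```text
dock xy 0.00042470656974153906 -0.0756364557493587 [ 0.59706472 -0.06219255  0.09606018] [-0.55149018 -0.47708895 -0.30560803] 0.06403274709688522
```

View pics/c3.png

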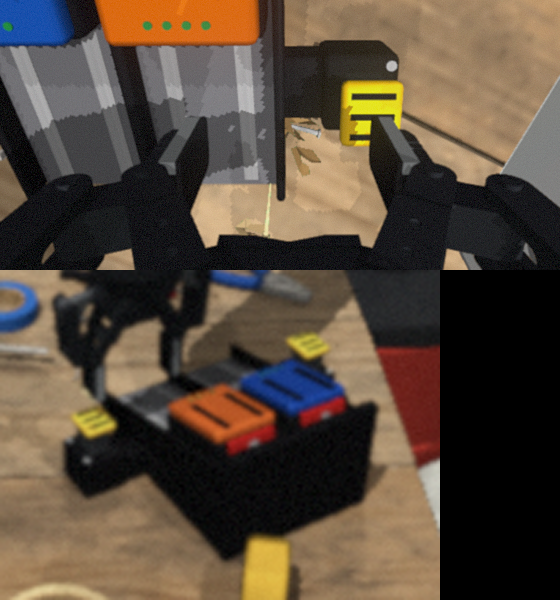

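One finger is above the yellow paddle and the other is over the right bay's floor, below the orange pack. I'll lower slowly and watch the force.

Emit:
{"fn": "carry_out", "kwargs": {"plan": [[[0,0,0],[0,0,0.006],0.75],[[0,0,0],[0,0,0.006],0.75],[[0,0,0],[0,0,0.004],0.75],[[0,0,0],[0,0,0],0.75],[[0,0,0],[0,0,0],0.75]]}}

```text
time_s: 5.4
ee_pos: [0.5966, -0.0619, 0.0792]
ee_rot: [3.053, 0.743, -0.001]
contact_force: [0.5, 0.4, 0.1]
width: 0.0643
grasp_force: 0.0
```

Emit:
{"fn": "carry_out", "kwargs": {"plan": [[[0,0,0],[0,0,0.002],0.75],[[0,0,0],[0,0,0.002],0.75],[[0,0,0],[0,0,0],0.75],[[0,0,0],[0,0,0],0.75]]}}

```text
time_s: 5.8
ee_pos: [0.5966, -0.0619, 0.0753]
ee_rot: [-3.053, -0.743, 0.0]
contact_force: [-0.0, -0.5, -0.6]
width: 0.0643
grasp_force: 0.0
```

Emit:
{"fn": "carry_out", "kwargs": {"plan": [[[0,0,0],[0,0,0.002],0.75],[[0,0,0],[0,0,0.002],0.75],[[0,0,0],[0,0,0],0.75],[[0,0,0],[0,0,0],0.75]]}}

```text
time_s: 6.2
ee_pos: [0.5967, -0.0619, 0.0713]
ee_rot: [3.053, 0.743, -0.0]
contact_force: [1.4, -0.6, 0.3]
width: 0.064
grasp_force: 0.2
```

Run:
```python
from h import *
print(get_obs()['contact_force'],get_obs()['ee_pos'])
a=get_image('wrist')[150:];b=get_image('scene')[195:255,255:345]
cv2.imwrite('pics/c4.png',np.vstack([a,cv2.resize(b,(560,330),interpolation=2)])[:,:,::-1])
```

```text
[ 1.36092738 -0.55658214  0.27940779] [ 0.59665185 -0.06187518  0.07125161]
```

View pics/c4.png

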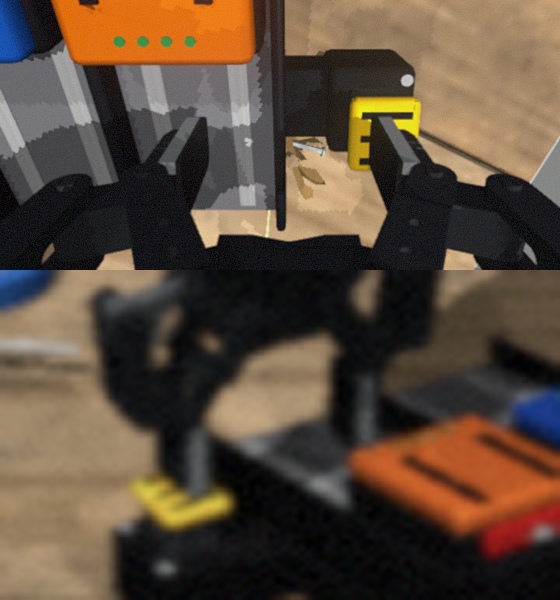

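The finger stands over the paddle, almost touching, and the other finger is inside the bay. I'll keep pressing.

Emit:
{"fn": "carry_out", "kwargs": {"plan": [[[0,0,0],[0,0,0.002],0.75],[[0,0,0],[0,0,0.002],0.75],[[0,0,0],[0,0,0],0.75],[[0,0,0],[0,0,0],0.75]]}}

```text
time_s: 6.7
ee_pos: [0.5962, -0.0621, 0.0671]
ee_rot: [3.053, 0.742, -0.001]
contact_force: [-2.8, 0.2, 0.8]
width: 0.0643
grasp_force: 2.5
```

Emit:
{"fn": "carry_out", "kwargs": {"plan": [[[0,0,0],[0,0,0.002],0.75],[[0,0,0],[0,0,0.002],0.75],[[0,0,0],[0,0,0],0.75],[[0,0,0],[0,0,0],0.75],[[0,0,0],[0,0,0],0.75]]}}

```text
time_s: 7.2
ee_pos: [0.5963, -0.0621, 0.0632]
ee_rot: [3.053, 0.742, -0.001]
contact_force: [-4.7, -1.5, 2.8]
width: 0.0644
grasp_force: 3.1
```

Emit:
{"fn": "carry_out", "kwargs": {"plan": [[[0,0,0],[0,0,0.002],0.75],[[0,0,0],[0,0,0.002],0.75],[[0,0,0],[0,0,0],0.75],[[0,0,0],[0,0,0],0.75],[[0,0,0],[0,0,0],0.75]]}}

```text
time_s: 7.7
ee_pos: [0.5965, -0.0622, 0.0614]
ee_rot: [-3.052, -0.741, -0.002]
contact_force: [-13.1, 3.1, 29.8]
width: 0.0639
grasp_force: 16.2
```

Run:
```python
from h import *
for i in range(4):
    o=get_obs();print(o['contact_force'],o['grasp_force'],o['ee_pos']);get_image('top')
a=get_image('wrist')[150:];b=get_image('scene')[195:255,255:345]
cv2.imwrite('pics/c5.png',np.vstack([a,cv2.resize(b,(560,330),interpolation=2)])[:,:,::-1])
```

```text
[-13.07007807   3.107863    29.81705143] 16.174246673472226 [ 0.59653405 -0.06224412  0.0614343 ]
[-12.76006244   2.55545023  29.4604478 ] 16.168358309660107 [ 0.59653337 -0.06224952  0.06143489]
[-12.56373323   3.44394241  29.72673759] 16.16569718811661 [ 0.59653518 -0.06226835  0.06144024]
[-12.77863405   2.58462974  29.69074755] 16.165430650580674 [ 0.59650078 -0.0622316   0.06143138]
```

View pics/c5.png

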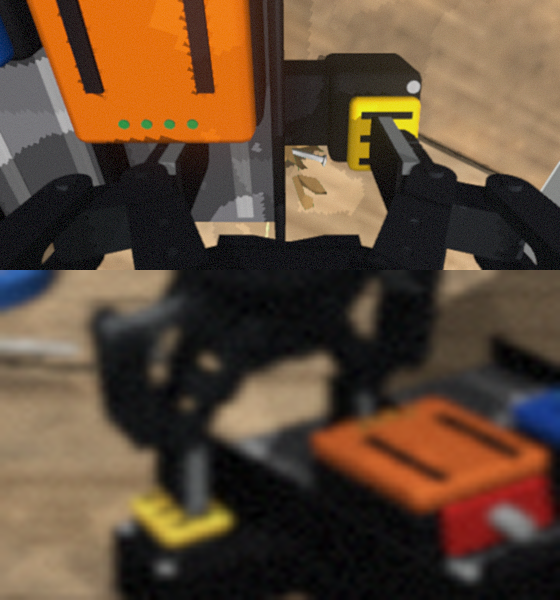

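The pack has come out about 25 mm and rests on the bay finger. The paddle is bottomed out with about 30 N, so I'll ease the excess push.

Emit:
{"fn": "carry_out", "kwargs": {"plan": [[[0,0,0],[0,0,-0.0007],0.75],[[0,0,0],[0,0,-0.0007],0.75],[[0,0,0],[0,0,0],0.75],[[0,0,0],[0,0,0],0.75],[[0,0,0],[0,0,0],0.75]]}}

```text
time_s: 8.5
ee_pos: [0.5965, -0.0622, 0.0618]
ee_rot: [-3.053, -0.742, -0.001]
contact_force: [-8.6, 0.1, 16.9]
width: 0.0638
grasp_force: 9.5
```

Run:
```python
from h import *
for i in range(3):
    o=get_obs();print(o['contact_force'],o['grasp_force'],o['ee_pos']);im=get_image('wrist')
b=get_image('top')[95:245,170:320]
cv2.imwrite('pics/c6.png',np.hstack([im[150:],cv2.resize(b,(270,270))])[:,30:,::-1])
```

```text
[-8.60792849  0.1321652  16.90889283] 9.502235285472125 [ 0.59645315 -0.06217177  0.06177125]
[-8.93834522  0.84739429 17.20782651] 9.503911016508937 [ 0.59642945 -0.06215859  0.06176263]
[-9.24803641  0.53686617 15.9487006 ] 9.505204770248383 [ 0.59646106 -0.06212611  0.06177772]
```

View pics/c6.png

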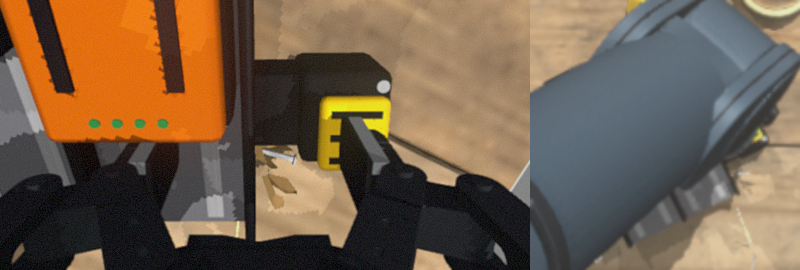

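The pack hasn't moved, and the paddle is still bottomed at a moderate 17 N. Handing in.

```bash
python3 -c "
from rig import *
print(hand_in())"
```

```text
the job is handed in; nothing more can be done
None
```

I handed the job in with the right paddle pressed to its stop at about 17 N and the orange pack, about 25 mm out by eye, resting against the other finger; the hand-in gave no verdict.

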